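# Seat the drain cover in the draining board

## Robot

A 6-joint arm with a two-finger parallel gripper is mounted at the origin on the work surface. World frame = base frame: x ahead of the robot, y to its left, z up, the work surface at z = 0. Lengths are in mm, angles in rad, forces in N, time in s.
With the tool pointing down it reaches from about 325 to 875 mm from the base axis. Payload 4.4 kg.
Tool frame: the origin (TCP) lies on the centre line of the jaws, within the pads' length; the fingertips stand arm.nose_length ahead of it and the grasp point (between the pads) lies 3 mm ahead of it (arm.nose_length is the distance from the TCP to the fingertips, in mm); z points along the fingers, y is the direction in which the jaws open and shut (so a half turn about z gives the same grasp; the last joint's range is limited). The gripper opens to 85 mm and grips with 20 to 120 N. Pads are 22 mm wide; open, the fingers measure 114 mm over their backs; the gripper's body (76 mm by 85 mm) begins 54 mm behind the grasp point. The pads swing forward as they close: fully open they stand 13 mm farther back than shut.
Start: joints at [0.994, 0.207, 1.542, -0, 1.393, -0.15], TCP at [238.037, 523.418, 253.282] pointing down, gripper open.
Joint ranges: [-2.73, 2.73], [-0.86, 2.22], [0.23, 2.46], [-1.11, 4.25], [0.08, 2.63], [-2.82, 2.82]. Speed limits (rad/s): [2.79, 2.79, 3.14, 3.14, 3.14, 3.14].

## Interface

Orientations are given as a unit quaternion [x, y, z, w].
In Python, from bench import arm, optics, finish_job gives the robot as it stands. The module is installed in compiled form; this text tells all that it offers.
- The arm moves only by the tool carry_out, never from a script. Its argument "targets" is a list of rows, each a list of 5 numbers: the shift along the world's x, y, z in mm, then the turn about the world's z in degrees, then the finger opening in mm, from 0 to 85.4. A call has 1 to 12 rows; each row is the pose to reach, as a shift and turn from the pose measured when the call began; what a row does not reach only later rows make up. A row lasts 1/10 s, in which the tool goes at most 50 mm and 8.59 degrees, less where a joint would pass 70% of its speed; a pose out of reach is approached as far as the arm can. A call with a gripper value outside its range is refused whole. The fingers move at their own pace and stop on an object; the grip force is fixed at half the most. Time passes only in rows, so rows that repeat a pose let the fingers close. It gives the time, the measured TCP pose, the force and the opening at its end, in the units of the state.
- arm.state(): the state, without advancing time (a new reading comes with each control period).
- optics.snapshot(name): name is "scene" or "top" or "wrist"; returns the picture (480x640x3 uint8, red, green, blue); there is no depth.
- optics.camera_model(name): a dict with "intrinsics" (3x3 intrinsics, pixels), "rvec" (rotation vector, rad) and "tvec" (3), from world to camera coordinates, as OpenCV has them; the wrist camera has in their place "tool_from_camera" (4x4, takes a point from camera to tool coordinates, whose origin is the TCP and whose axes are the flange's). Camera axes: x right, y down, z forward; pixel columns grow to the right and rows downward; lengths in mm; the calibration is good to about 2 mm. The wrist camera is an equidistant fisheye: a pixel r from the principal point sees the ray r / f radians off the axis. A picture is of the moment at which its call begins: read the wrist's pose just before it. camera_model takes no time and is no camera call.
- finish_job(): hands the job in, once; it reports no verdict.
The state is a dict: "t": time; "joint_pos": joint angles; "dq": joint speeds; "effort": joint torques, N m; "position": TCP position; "eef_rot": TCP orientation; "force": force on the tool from outside, world axes, zero at the start; "moment": the same for the moment, N m; "opening": finger opening in mm.
Only numpy, scipy, OpenCV 4.12 (cv2) and the standard library are available. Lean on these libraries where they do the work, as an engineer would, in place of code of your own. Each camera call takes 0.05 s, during which the arm holds its last target.

## Task

The enamel bowl has been left over the drain of the draining board: push it aside until no part of it overhangs the round drain recess, leaving it upright and flat on the board. Then nudge the loose perforated steel drain cover across the board and over the recess edge until it drops in and lies flat. Use only the fingertips or the outside of the fingers: do not lift or carry the bowl or the cover, leave the jar lid, tumbler and egg cup on the board where they stand, and let go at the end.

Things in the scene. Friction and masses are not known exactly. Their poses are not given: they have to be found in the camera images.
- board: grey plastic draining board, fixed, 332 x 492 mm outside. Origin: centre of its underside, on the counter. x: across the board, away from the robot at yaw 0; y: its long side, to the left; z up. The flat deck, 18 mm above the origin, spans 320 mm (x) by 480 mm (y); a 6 mm wide rim round it rises 4 mm above the deck. Its place and yaw differ from run to run
- drain (a point): centre of the mouth of the round drain recess, at deck level (18 mm above the counter): 68 mm across, flat bottomed, 10 mm deep, with a dark spot 44 mm across in its floor; 30 mm from the board's origin towards its -x side
- strainer: the drain cover: flat steel disc 62 mm across, 9 mm thick, about 0.12 kg, small dark holes in its top, loose on the deck left or right of the drain. Origin: centre of its underside; z is its axis. On the deck the origin is 18 mm above the counter, in the recess 8 mm. The deck carries it until its centre is about 14 mm from the drain's; then it tips in, and falls flat within 3 mm of it
- bowl: white enamel bowl, open, 116 mm across the rim, 42 mm high, 84 mm across its flat foot, wall 4 mm, about 0.22 kg, standing on the deck over the drain. Origin: centre of its underside; z is its axis. Pushed from the side it slides. Clear of the recess when its centre is over 92 mm from the drain's. Beyond the drain (board +x) there is free room for it
- jar_lid: bystander: plain unperforated metal jar lid, 84 mm across, 14 mm high, on the deck on the other side of the drain from the cover. Origin: centre of its underside
- tumbler: bystander: clear glass tumbler, 66 mm across, 90 mm high, in a far corner of the deck. Origin: centre of its underside
- egg_cup: bystander: white egg cup, 50 mm across, 60 mm high, in the other far corner of the deck. Origin: centre of its underside
There are look-alikes about, which are no part of the job. Of the things that look like the strainer, the middle-sized one is meant.

How it is judged (in metres and radians):
On the way, in this order (a step that is already met when the one before it is completed fails the run):
1. the bowl is pushed clear of the drain (horizontal distance between bowl and drain above 0.092 m and z of bowl in the frame of board between 0.015 and 0.021 m and angle between bowl's own z axis and vertical below 0.06 rad), for 0.2 s.
2. the drain cover lies flat in the recess (horizontal distance between strainer and drain below 0.006 m and z of strainer in the frame of board below 0.0105 m and angle between the z axis of strainer and the z axis of board, either way round below 0.06 rad), for 0.2 s.
At the end, for the whole second after the job is handed in: the drain cover lies in the recess (centre within 6 mm of the drain's, underside at most 10.5 mm above the board's underside, level within 0.06 rad); the bowl stands flat on the deck (within 3 mm and 0.06 rad) with its centre more than 92 mm from the drain's; both are at rest (all of step 1 and all of step 2 and linear speed of each of strainer, bowl below 0.01 m/s); the robot touches nothing.
It fails at once if the drain cover is lifted more than 8 mm off the deck (z of strainer in the frame of board above 0.026 m).
It fails at once if the bowl is lifted more than 10 mm off the deck (z of bowl in the frame of board above 0.028 m).
It fails at once if the bowl is tipped more than 0.4 rad (angle between bowl's own z axis and vertical above 0.4 rad).
It fails at once if the jar lid, the tumbler or the egg cup is shifted by more than 20 mm (distance of any of jar_lid, tumbler, egg_cup from where it was at the start of the episode above 0.02 m).
It also fails if it takes over 51 s, if anything falls off the work surface, if the arm or the gripper's body presses on something with over 40 N, if the wrist force passes 120 N, or if a joint passes its speed limit or range.

## Working session

There is one attempt and no reset: what is moved stays moved. The work goes in short steps, Python scripts to look and compute and a tool call to move; the robot and the scene stay as the last step left them, time stands still between calls to the robot, and variables do not carry over. Pictures are saved under pics/ and viewed, and the job is handed in when it is done.

Besides the shell and the picture viewer there is one more tool, called after "Request:" in YAML: its name, and indented under it one key for each argument. carry_out: Moves the arm, as the interface text tells. Its arguments: {"type":"object","properties":{"targets":{"type":"array"}},"required":["targets"]}

```bash
mkdir -p pics; python3 - <<'E'
from bench import arm, optics
import cv2
s=arm.state(); print(s)
print(arm.nose_length)
for n in ("scene","top"):
    im=optics.snapshot(n); cv2.imwrite(f"pics/{n}0.png",im[:,:,::-1]); print(n,optics.camera_model(n))
print(optics.camera_model("wrist"))
E
```

```text
{'t': 0.0, 'joint_pos': array([ 9.93497723e-01,  2.07456446e-01,  1.54300441e+00,  7.39496583e-07,
        1.39350516e+00, -1.50511951e-01]), 'dq': array([-0.00063726,  0.00229837, -0.00203076,  0.00054836, -0.00032581,
       -0.00024311]), 'effort': array([ 7.85375732e-05, -3.83023667e+01, -2.91599107e+01,  8.60896932e-06,
        1.02952638e-02,  1.15099081e-05]), 'position': array([237.63247328, 522.79529494, 252.08109585]), 'eef_rot': array([ 2.11777387e-01,  9.77317211e-01, -1.10883880e-03, -4.22710603e-04]), 'force': array([ 0.20536152,  0.33574247, -0.36642285]), 'moment': array([-0.01724324,  0.01214688,  0.03016399]), 'opening': 85.2662185460338}
22.0
scene {'intrinsics': array([[493.48864347,   0.        , 319.00724073],
       [  0.        , 493.48864347, 241.85880806],
       [  0.        ,   0.        ,   1.        ]]), 'rvec': array([ 2.33641771,  0.83404274, -0.32403786]), 'tvec': array([-460.91616412, -202.72153646, 1154.49640646])}
top {'intrinsics': array([[554.19026527,   0.        , 318.07631282],
       [  0.        , 554.19026527, 228.85982733],
       [  0.        ,   0.        ,   1.        ]]), 'rvec': array([ 2.10714413, -2.16957132,  0.17268431]), 'tvec': array([ 57.24837151, 543.05942295, 889.61547989])}
{'intrinsics': array([[371.64829954,   0.        , 321.24117509],
       [  0.        , 371.64829954, 241.96801397],
       [  0.        ,   0.        ,   1.        ]]), 'tool_from_camera': array([[ 1.39665641e-04, -9.47363858e-01, -3.20158867e-01,
         8.23242242e+01],
       [ 9.99999897e-01,  2.70678179e-04, -3.64709865e-04,
        -4.62649616e-01],
       [ 4.32172964e-04, -3.20158783e-01,  9.47363799e-01,
        -1.21207350e+02],
       [ 0.00000000e+00,  0.00000000e+00,  0.00000000e+00,
         1.00000000e+00]])}
```

View pics/scene0.png

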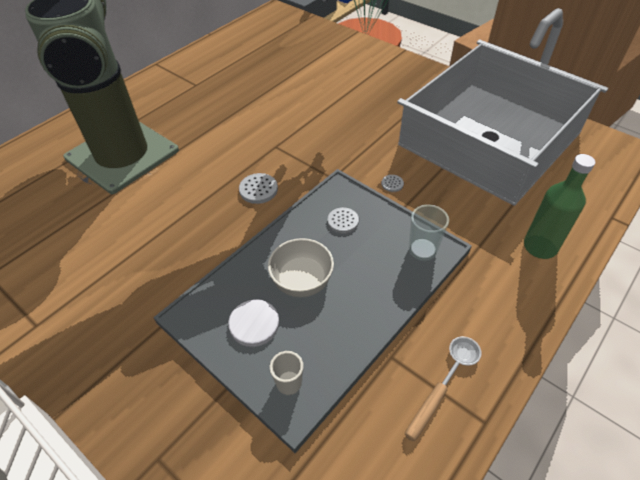

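View pics/top0.png

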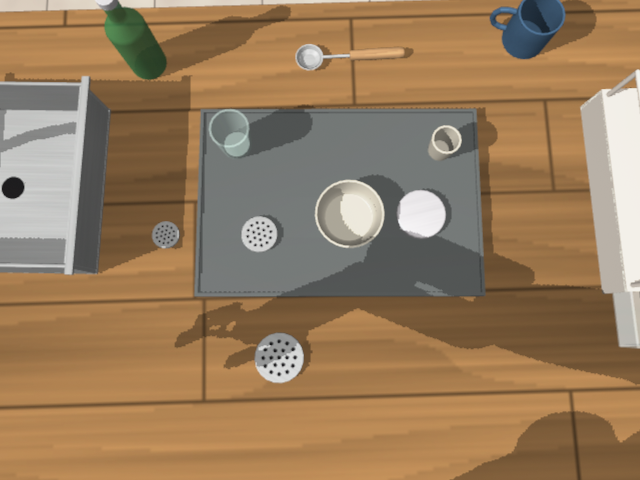

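Perforated discs in the top view are small at (166,235) on the counter, middle at (260,234) on the deck, and large at (279,357) on the counter. The plain jar lid is at (422,214). The middle disc on the deck is the cover. The bowl is at (350,214), the tumbler at (230,133) and the egg cup at (445,143).

```bash
cat > h.py <<'E'
import numpy as np, cv2
from bench import arm, optics
def ray(cam,uv,z):
    m=optics.camera_model(cam); R,_=cv2.Rodrigues(m["rvec"]); t=np.array(m["tvec"])
    d=R.T@np.linalg.solve(m["intrinsics"],[uv[0],uv[1],1.]); c=-R.T@t
    return c+d*(z-c[2])/d[2]
def proj(cam,P):
    m=optics.camera_model(cam)
    return cv2.projectPoints(np.float64(P).reshape(-1,1,3),m["rvec"],m["tvec"],m["intrinsics"],None)[0].reshape(-1,2)
E
python3 - <<'E'
from h import *
im=cv2.imread("pics/top0.png"); hsv=cv2.cvtColor(im,cv2.COLOR_BGR2HSV)
# board: grey-dark vs brown
h,s,v=cv2.split(hsv)
m=((s<70)).astype(np.uint8)*255
roi=np.zeros_like(m); roi[95:310,185:500]=255; m&=roi
m=cv2.morphologyEx(m,cv2.MORPH_OPEN,np.ones((5,5)))
c=max(cv2.findContours(m,0,2)[0],key=cv2.contourArea)
r=cv2.minAreaRect(c); b=cv2.boxPoints(r); print("rect",r)
P=np.array([ray("top",p,20)[:2] for p in b]); print(P.round(1)); print([np.linalg.norm(P[i]-P[i-1]).round(1) for i in range(4)],P.mean(0))
# bright objects
m2=((v>150)&(s<60)).astype(np.uint8)*255; m2&=roi
m2=cv2.morphologyEx(m2,cv2.MORPH_CLOSE,np.ones((7,7)))
for c in cv2.findContours(m2,0,2)[0]:
    if cv2.contourArea(c)<150: continue
    (x,y),rr=cv2.minEnclosingCircle(c)
    for z in (27,32,60):
        p=ray("top",(x,y),z); q=ray("top",(x+rr,y),z); print((round(x),round(y)),z,p[:2].round(1),"dia",round(2*np.linalg.norm(p-q),1))
big=cv2.resize(im[95:310,185:500],None,fx=2.5,fy=2.5,interpolation=2); cv2.imwrite("pics/crop0.png",big)
E
```

```text
rect ((339.0, 202.5), (187.0, 290.0), 90.0)
[[ 772.   257. ]
 [ 756.7 -261.7]
 [ 425.  -236.2]
 [ 439.3  254.8]]
[np.float64(332.8), np.float64(518.9), np.float64(332.7), np.float64(491.2)] [598.2407754    3.46098259]
(259, 234) 27 [541.5 143.3] dia 62.1
(259, 234) 32 [540.7 142.7] dia 61.8
(259, 234) 60 [536.4 139.8] dia 59.9
(421, 214) 27 [ 568.6 -136.2] dia 84.6
(421, 214) 32 [ 567.7 -135.2] dia 84.2
(421, 214) 60 [ 562.5 -129.8] dia 81.7
(349, 214) 27 [572.4 -12.7] dia 120.6
(349, 214) 32 [571.4 -12.4] dia 120.0
(349, 214) 60 [566.2 -10.7] dia 116.4
(443, 142) 27 [ 694.9 -183.3] dia 65.4
(443, 142) 32 [ 693.3 -182. ] dia 65.0
(443, 142) 60 [ 684.4 -175.2] dia 63.1
(230, 132) 27 [723.8 190.7] dia 86.2
(230, 132) 32 [722.1 189.9] dia 85.7
(230, 132) 60 [712.3 185.6] dia 83.1
```

View pics/crop0.png

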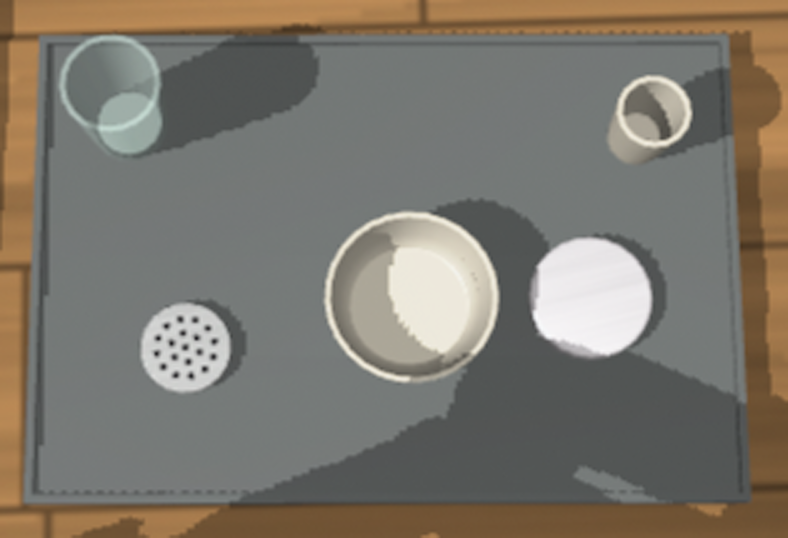

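The close crop shows the perforated disc at full-image (259,234). It measures 62.1 mm across, so it matches the cover. The bowl's rim measures about 118 mm. Next I fit the board from its corners.

```bash
python3 - <<'E'
from h import *
im=cv2.imread("pics/top0.png")
C=np.array([[41,37],[727,36],[748,502],[25,501]])/2.5+[185,95]
P=np.array([ray("top",p,22)[:2] for p in C]); print(P.round(1),[np.linalg.norm(P[i]-P[i-1]).round(1) for i in range(4)])
# Local board coords: TL far-left(+x,+y), TR far right, BR near right, BL near left
L=np.array([[166,246],[166,-246],[-166,-246],[-166,246]],float)
M,_=cv2.estimateAffinePartial2D(L,P,method=cv2.LMEDS)
# rigid
a=P-P.mean(0); ang=np.arctan2((L[:,0]*a[:,1]-L[:,1]*a[:,0]).sum(),(L*a).sum())
R=np.array([[np.cos(ang),-np.sin(ang)],[np.sin(ang),np.cos(ang)]]); o=P.mean(0)
print("yaw deg",np.degrees(ang),"o",o,"resid",(P-(L@R.T+o)).round(1))
dr=o+R@[-30,0]; print("drain",dr)
bowl=ray("top",(349.5,214),60)[:2]; st=ray("top",(259.5,234),27)[:2]; lid=ray("top",(421.5,214),32)[:2]
for n,p in(("bowl",bowl),("strainer",st),("lid",lid)): print(n,p.round(1),"local",(R.T@(p-o)).round(1))
# tumbler/eggcup bases
for n,uv,z in(("tumbler_rim",(229.3,128.3),108),("tumbler_base",(237,144.5),20),("egg_rim",(447,139.5),78)):
    p=ray("top",uv,z)[:2]; print(n,p.round(1),"local",(R.T@(p-o)).round(1))
print("proj drain in scene",proj("scene",[[*dr,18],[*st,27],[*bowl,60]]).round(1))
for uv,z in(((343.5,217),27),((301,262),60)): print("scene",ray("scene",uv,z).round(1))
E
```

```text
[[ 769.3  243.3]
 [ 755.6 -246.4]
 [ 425.2 -236. ]
 [ 440.1  252.6]] [np.float64(329.3), np.float64(489.8), np.float64(330.5), np.float64(488.8)]
yaw deg -1.689460940414298 o [597.58194162   3.40107016] resid [[-1.4 -1.1]
 [-0.6  1. ]
 [ 0.8  1.6]
 [ 1.2 -1.5]]
drain [567.59498262   4.28554166]
bowl [565.3 -11.5] local [-31.8 -15.8]
strainer [541.2 141.8] local [-60.4 136.7]
lid [ 566.9 -136.4] local [ -26.5 -140.7]
tumbler_rim [702.6 180. ] local [ 99.8 179.6]
tumbler_base [703.8 180.4] local [100.9 180. ]
egg_rim [ 683.2 -177.3] local [  90.9 -178.1]
proj drain in scene [[307.1 273.4]
 [342.  219.9]
 [299.4 264.4]]
scene [538.7 149.7  27. ]
scene [564.   -5.8  60. ]
```

Request:
carry_out:
  targets:
    - [212,-533,-20,23,50]
    - [212,-533,-20,23,50]
    - [212,-533,-20,23,50]
    - [212,-533,-20,23,50]
    - [212,-533,-20,23,50]
    - [212,-533,-20,23,50]
    - [212,-533,-20,23,50]
    - [212,-533,-20,23,50]
    - [212,-533,-20,23,50]
    - [212,-533,-20,23,50]
    - [212,-533,-20,23,50]
    - [212,-533,-20,23,50]

```text
t: 1.3
position: [450.2, -13.4, 231.9]
eef_rot: [0.014, 1.0, -0.001, -0.0]
force: [-0.4, -0.0, 1.3]
opening: 50.0
```

Request:
carry_out:
  targets:
    - [0,4,-45,0,50]
    - [0,4,-90,0,50]
    - [0,4,-135,0,50]
    - [0,4,-165,0,50]
    - [0,4,-180,0,50]
    - [0,4,-180,0,50]

```text
t: 1.9
position: [447.2, -8.8, 49.0]
eef_rot: [0.014, 1.0, -0.001, -0.004]
force: [-0.2, -0.3, -0.5]
opening: 49.8
```

```bash
python3 - <<'E'
from h import *
a=optics.snapshot("wrist");b=optics.snapshot("scene")
cv2.imwrite("pics/w1.png",cv2.resize(np.hstack([a,b])[:,:,::-1],(800,300)))
E
```

```text
(no output)
```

View pics/w1.png

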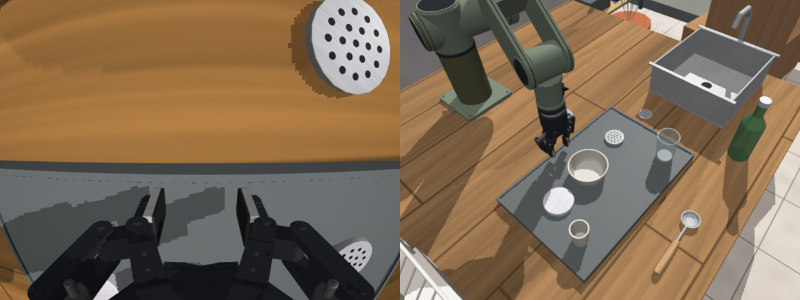

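The gripper is in front of the bowl on the robot side, fingers clear of the deck. I push it along board +x.

Request:
carry_out:
  targets:
    - [20,0,2,0,50]
    - [40,-1,2,0,50]
    - [52,-1,2,0,50]
    - [64,-2,2,0,50]
    - [76,-2,2,0,50]
    - [88,-3,2,0,50]
    - [100,-3,2,0,50]
    - [108,-3,2,0,50]

```text
t: 2.8
position: [558.9, -12.5, 54.0]
eef_rot: [0.014, 1.0, -0.001, -0.0]
force: [-2.9, 0.5, 1.5]
opening: 50.0
```

```bash
python3 - <<'E'
from h import *
a=optics.snapshot("top");b=optics.snapshot("scene")
cv2.imwrite("pics/t2.png",cv2.resize(np.hstack([a,b])[:,:,::-1],(800,300)))
E
```

```text
(no output)
```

View pics/t2.png

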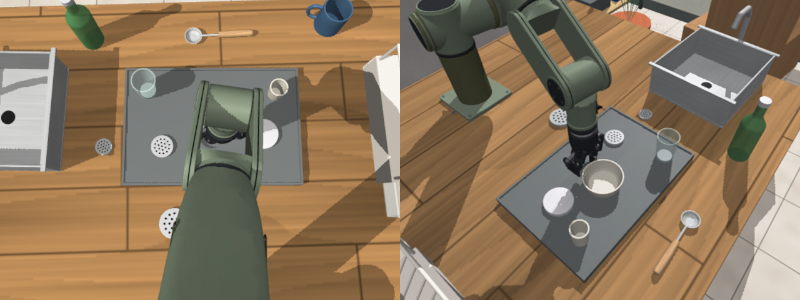

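The bowl is sliding upright ahead of the fingers, and in the scene view it has moved towards board +x. I continue the push.

Request:
carry_out:
  targets:
    - [12,0,-2,0,50]
    - [24,0,-2,0,50]
    - [36,-1,-2,0,50]
    - [46,-1,-2,0,50]
    - [54,-2,-2,0,50]
    - [59,-2,-2,0,50]
    - [59,-2,-2,0,50]
    - [40,-2,-2,0,50]
    - [10,-2,-2,0,50]
    - [-30,-2,30,0,50]
    - [-70,-2,80,0,50]
    - [-100,-2,130,0,50]

```text
t: 4.1
position: [469.6, -14.2, 164.4]
eef_rot: [0.014, 1.0, -0.001, -0.001]
force: [0.1, -0.1, 1.0]
opening: 50.0
```

Request:
carry_out:
  targets:
    - [-50,40,20,0,20]
    - [-90,80,20,0,0]
    - [-120,120,20,0,0]
    - [-120,170,20,0,0]
    - [-120,220,20,0,0]
    - [-120,270,20,0,0]
    - [-120,320,20,0,0]
    - [-120,320,20,0,0]

```text
t: 4.9
position: [349.4, 309.7, 185.3]
eef_rot: [0.012, 1.0, 0.0, 0.001]
force: [-1.1, -0.5, -0.0]
opening: 0.1
```

```bash
python3 - <<'E'
from h import *
a=optics.snapshot("top");b=optics.snapshot("scene")
cv2.imwrite("pics/t3.png",a[:,:,::-1]);cv2.imwrite("pics/s3.png",b[:,:,::-1])
E
```

```text
(no output)
```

View pics/t3.png

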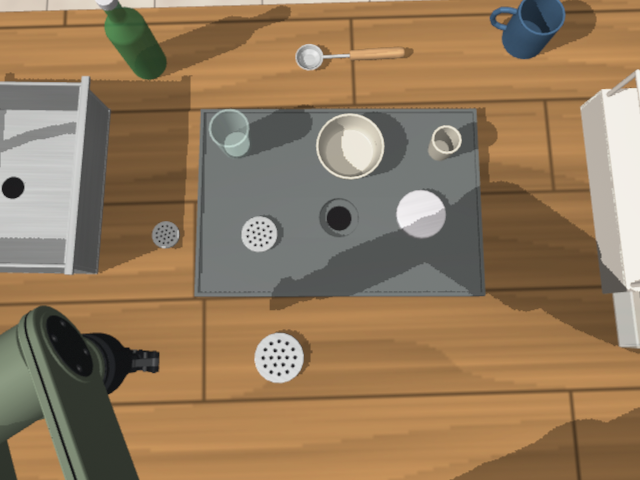

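View pics/s3.png

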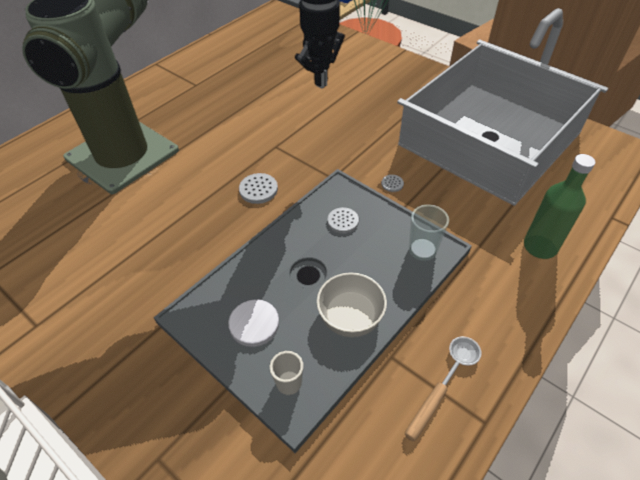

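The bowl at top-view (350,146) is clear of the recess at (339,218), and the cover is still at (259.5,234). I measure everything in both views.

```bash
python3 - <<'E'
from h import *
for n,f,rois in (("top","t3",{"dr":(310,190,370,245),"st":(235,210,285,258)}),("scene","s3",{"dr":(282,250,335,298),"st":(322,200,366,240)})):
    im=cv2.imread(f"pics/{f}.png"); g=cv2.cvtColor(im,cv2.COLOR_BGR2GRAY)
    for k,(x0,y0,x1,y1) in rois.items():
        s=g[y0:y1,x0:x1]
        m=((s<35) if k=="dr" else (s>130)).astype(np.uint8)
        if k=="st": m=cv2.morphologyEx(m,cv2.MORPH_CLOSE,np.ones((5,5)))
        c=max(cv2.findContours(m,0,1)[0],key=cv2.contourArea); e=cv2.fitEllipse(c)
        uv=(e[0][0]+x0,e[0][1]+y0); z=8 if k=="dr" else 27
        p=ray(n,uv,z); print(n,k,np.round(uv,1),np.round(e[1],1),p.round(1))
for n,uv in(("top",(350,146)),("scene",(351.5,300))): print(n,"bowl",ray(n,uv,60).round(1))
im=cv2.imread("pics/t3.png"); cv2.imwrite("pics/c3.png",cv2.resize(im[180:260,230:380],None,fx=5,fy=5,interpolation=2))
E
```

```text
top dr [338.2 217.3] [20.3 22.1] [569.7   5.3   8. ]
top st [258.4 233.8] [35.4 36. ] [541.5 143.6  27. ]
scene dr [304.2 277.4] [ 9.  14.1] [564.3  -0.9   8. ]
scene st [342.7 218.4] [23.3 31.4] [539.7 145.9  27. ]
top bowl [682.4 -16.8  60. ]
scene bowl [681.1 -12.8  60. ]
```

View pics/c3.png

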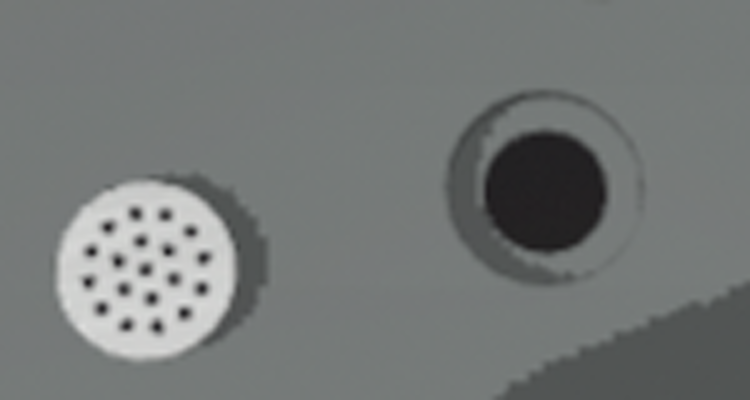

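```bash
python3 - <<'E'
from h import *
s=arm.state(); print(s["joint_pos"].round(3),s["position"].round(1),s["eef_rot"].round(4))
dr=ray("top",(339.1,217.9),13)[:2]; dr=(ray("top",(339.2,218.2),8)[:2]+ray("top",(339,217.6),18)[:2])/2
st=ray("top",(259.2,234),27)[:2]; v=dr-st; L=np.linalg.norm(v); u=v/L
print("drain",dr.round(1),"st",st.round(1),"L",L,"ang",np.degrees(np.arctan2(v[1],v[0])))
for d in(75,50,38,0,-17.0,-41+0): print(d,"before cover centre",(st-u*d).round(1))
for d in (0,5,10,38,40,45): print("TCP before drain",d,(dr-u*d).round(1))
E
```

```text
[ 5.380e-01  4.500e-02  1.873e+00 -1.000e-03  1.224e+00 -1.009e+00] [349.5 308.4 184.9] [ 1.210e-02  9.999e-01 -4.000e-04  2.000e-04]
drain [567.7   4. ] st [541.2 142.3] L 140.8077269488752 ang -79.14977588036845
75 before cover centre [527.1 216. ]
50 before cover centre [531.8 191.4]
38 before cover centre [534.1 179.6]
0 before cover centre [541.2 142.3]
-17.0 before cover centre [544.4 125.6]
-41 before cover centre [548.9 102. ]
TCP before drain 0 [567.7   4. ]
TCP before drain 5 [566.8   8.9]
TCP before drain 10 [565.8  13.8]
TCP before drain 38 [560.6  41.3]
TCP before drain 40 [560.2  43.3]
TCP before drain 45 [559.2  48.2]
```

Request:
carry_out:
  targets:
    - [40,-20,-10,-8,30]
    - [80,-40,-20,-16,30]
    - [120,-60,-40,-24,30]
    - [150,-80,-60,-32,30]
    - [177,-92,-75,-40,30]
    - [177,-92,-85,-48,30]
    - [177,-92,-95,-56,30]
    - [177,-92,-105,-64,30]
    - [177,-92,-115,-72,30]
    - [177,-92,-125,-77.8,30]
    - [177,-92,-130,-77.8,30]
    - [177,-92,-130,-77.8,30]

```text
t: 6.2
position: [525.7, 215.2, 54.3]
eef_rot: [0.637, 0.771, -0.001, -0.001]
force: [-0.5, 0.3, 0.5]
opening: 30.1
```

Request:
carry_out:
  targets:
    - [0,0,-5,0,30]
    - [0,0,-8,0,30]
    - [0,0,-10,0,30]
    - [0,0,-11,0,30]
    - [0,0,-11,0,30]

```text
t: 6.7
position: [525.7, 215.3, 43.2]
eef_rot: [0.637, 0.771, -0.001, -0.001]
force: [0.2, -0.4, 0.2]
opening: 30.0
```

```bash
python3 - <<'E'
from h import *
a=optics.snapshot("wrist");b=optics.snapshot("scene")
cv2.imwrite("pics/w4.png",a[:,:,::-1]);cv2.imwrite("pics/s4.png",cv2.resize(b[130:330,220:480],None,fx=3,fy=3)[:,:,::-1])
E
```

```text
(no output)
```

View pics/s4.png

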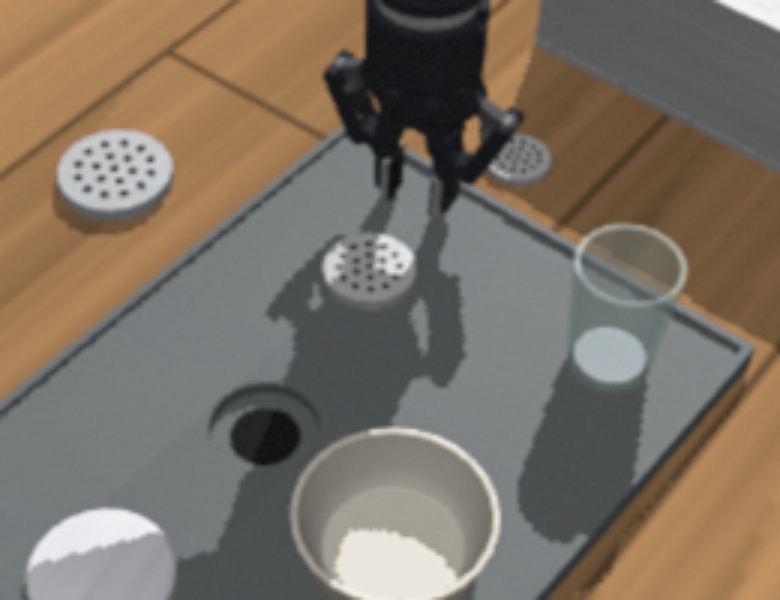

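View pics/w4.png

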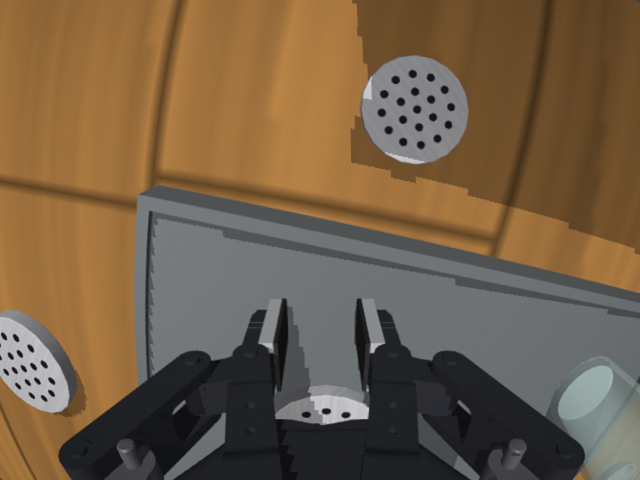

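The wrist view shows the cover centred between the fingers at about (322,400), and the tips have not touched the deck. I feel for the deck gently.

Request:
carry_out:
  targets:
    - [0,0,-1,0,30]
    - [0,0,-2,0,30]
    - [0,0,-3,0,30]
    - [0,0,-3,0,30]

```text
t: 7.2
position: [525.7, 215.3, 40.2]
eef_rot: [0.637, 0.771, -0.001, -0.001]
force: [0.0, -0.3, -1.2]
opening: 29.9
```

Request:
carry_out:
  targets:
    - [0,0,-1,0,30]
    - [0,0,-2,0,30]
    - [0,0,-2,0,30]

```text
t: 7.5
position: [526.0, 215.4, 39.6]
eef_rot: [0.637, 0.771, -0.001, -0.001]
force: [-3.8, -1.6, 8.8]
opening: 29.9
```

The deck is touched at TCP z of about 39.7. I raise 3 mm and push the cover towards the drain.

Request:
carry_out:
  targets:
    - [0,0,3,0,30]
    - [3,-14,3,0,30]
    - [6,-28,3,0,30]
    - [8,-38,3,0,30]
    - [10,-48,3,0,30]
    - [12,-58,3,0,30]
    - [14,-68,3,0,30]
    - [16,-78,3,0,30]
    - [18,-88,3,0,30]
    - [20,-98,3,0,30]
    - [22,-108,3,0,30]
    - [22,-108,3,0,30]

```text
t: 8.7
position: [548.5, 105.9, 42.7]
eef_rot: [0.637, 0.771, -0.001, -0.0]
force: [0.2, -0.4, 0.8]
opening: 30.2
```

```bash
python3 - <<'E'
from h import *
b=optics.snapshot("scene");a=optics.snapshot("wrist")
cv2.imwrite("pics/s5.png",cv2.resize(b[180:330,240:440],None,fx=4,fy=4)[:,:,::-1])
cv2.imwrite("pics/w5.png",a[:,:,::-1])
E
```

```text
(no output)
```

View pics/s5.png

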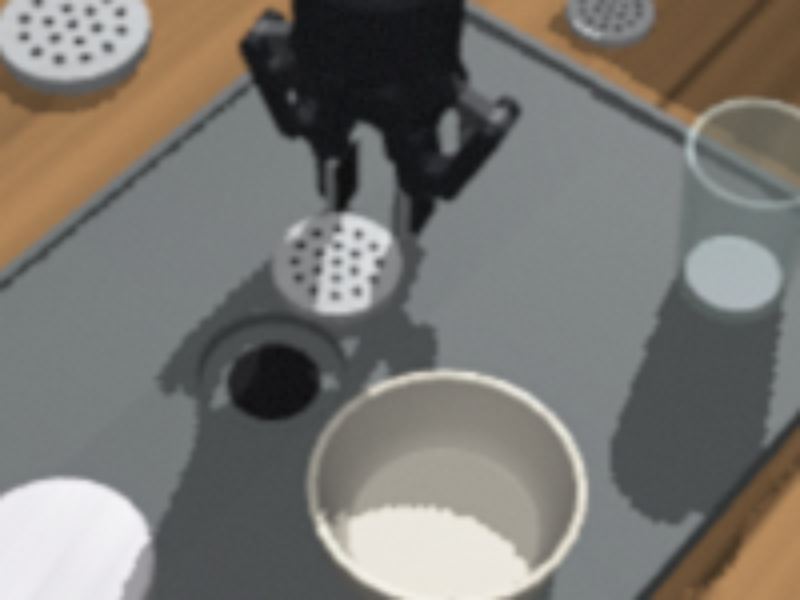

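View pics/w5.png

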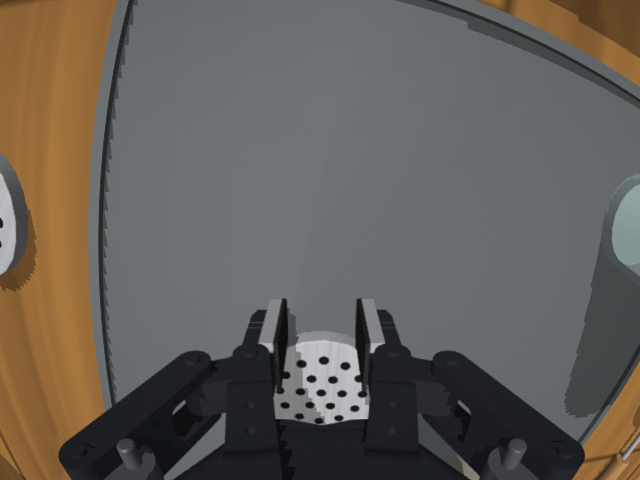

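The cover sits between the fingers at scene pixel about (324.5,246), and the drain spot is at (308.5,275). I check the heading in this one view.

```bash
python3 - <<'E'
from h import *
d=ray("scene",(308.5,275.3),8)[:2]; s=ray("scene",(324.5,245.8),27)[:2]; v=d-s
print(d.round(1),s.round(1),v.round(1),np.linalg.norm(v),np.degrees(np.arctan2(v[1],v[0])))
p=arm.state()["position"][:2]; print(p, np.array([567.7,4])-p)
E
```

```text
[567.4   7.8] [555.9  69.1] [ 11.5 -61.3] 62.392201278001934 -79.33569162934633
[548.14897515 106.98556973] [  19.55102485 -102.98556973]
```

Request:
carry_out:
  targets:
    - [2,-9,0,0,30]
    - [3,-18,0,0,30]
    - [5,-27,0,0,30]
    - [7,-36,0,0,30]
    - [8,-43,0,0,30]
    - [9,-47,0,0,30]
    - [9,-50,0,0,30]
    - [10,-53,0,0,30]
    - [10,-55,0,0,30]
    - [11,-57,0,0,30]
    - [11,-57,0,0,30]

```text
t: 9.9
position: [559.2, 49.6, 42.6]
eef_rot: [0.637, 0.771, -0.001, -0.0]
force: [0.1, -0.0, -0.1]
opening: 29.9
```

```bash
python3 - <<'E'
from h import *
b=optics.snapshot("scene")
cv2.imwrite("pics/s6.png",cv2.resize(b[180:330,240:440],None,fx=4,fy=4)[:,:,::-1])
E
```

```text
(no output)
```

View pics/s6.png

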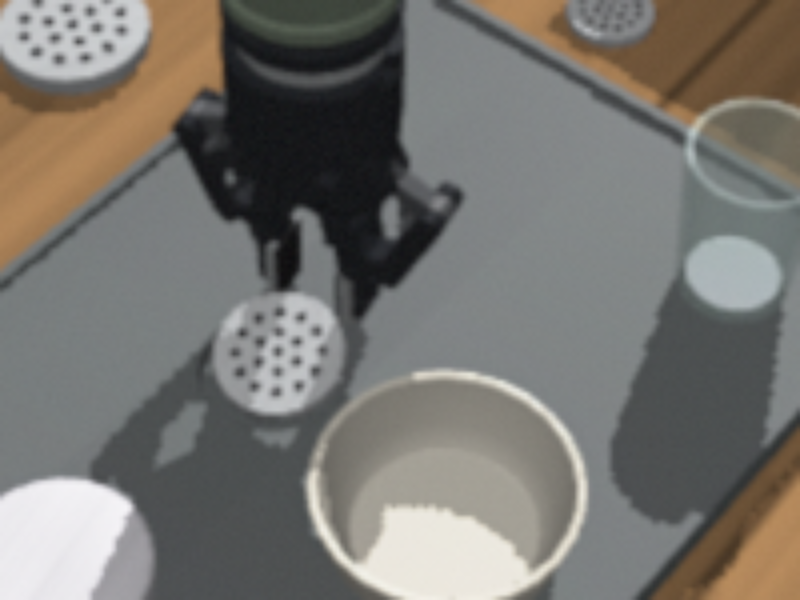

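The cover at crop (278,352) is over the mouth but has not fully dropped. I push on a few mm.

Request:
carry_out:
  targets:
    - [0,-2,0,0,30]
    - [1,-4,0,0,30]
    - [1,-6,0,0,30]
    - [1,-6,0,0,30]
    - [1,-6,0,0,30]

```text
t: 10.45
position: [560.2, 43.6, 42.6]
eef_rot: [0.637, 0.771, -0.001, -0.0]
force: [-1.3, 0.3, -0.6]
opening: 30.1
```

```bash
python3 - <<'E'
from h import *
b=optics.snapshot("scene")
cv2.imwrite("pics/s7.png",cv2.resize(b[180:330,240:440],None,fx=4,fy=4)[:,:,::-1])
E
```

```text
(no output)
```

View pics/s7.png

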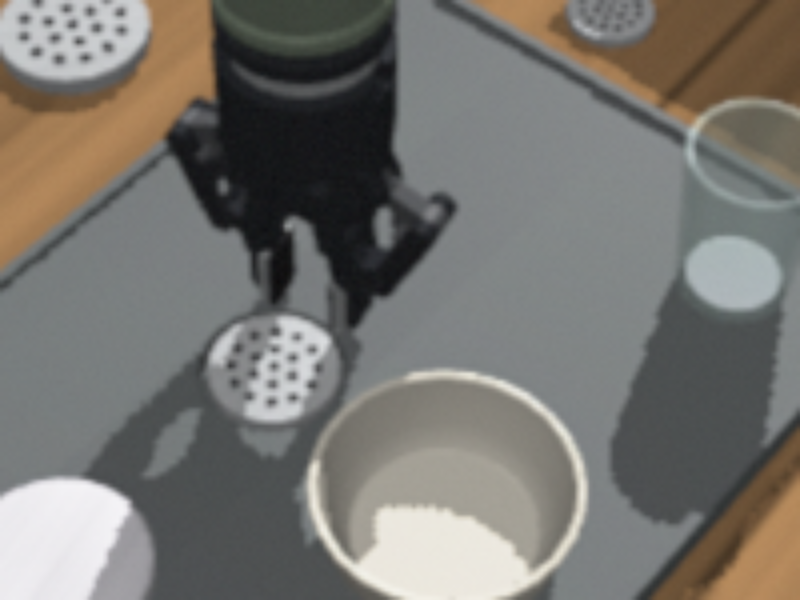

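The cover now seems sunk flush in the recess at crop (273,367). I back off, lift and move clear for a look from above.

Request:
carry_out:
  targets:
    - [-2,8,1,0,30]
    - [-4,20,10,0,30]
    - [-6,35,50,0,30]
    - [-10,60,90,0,30]
    - [-40,90,120,0,30]
    - [-80,120,140,0,30]
    - [-120,150,140,0,30]
    - [-160,180,140,0,30]
    - [-200,220,140,0,30]
    - [-210,260,140,0,30]
    - [-210,270,140,0,30]
    - [-210,270,140,0,30]

```text
t: 11.7
position: [349.4, 315.7, 183.4]
eef_rot: [0.635, 0.772, -0.001, 0.0]
force: [-0.3, -0.4, 0.4]
opening: 30.0
```

```bash
python3 - <<'E'
from h import *
a=optics.snapshot("top");b=optics.snapshot("scene")
cv2.imwrite("pics/t8.png",a[:,:,::-1]);cv2.imwrite("pics/s8.png",b[:,:,::-1])
A=cv2.resize(a[180:260,290:390],(400,320),interpolation=2);B=cv2.resize(b[245:325,260:360],(400,320),interpolation=2)
cv2.imwrite("pics/c8.png",np.hstack([A,B])[:,:,::-1])
print(arm.state()["force"])
E
```

```text
[ 0.35253772 -0.27579553  0.18711455]
```

View pics/c8.png

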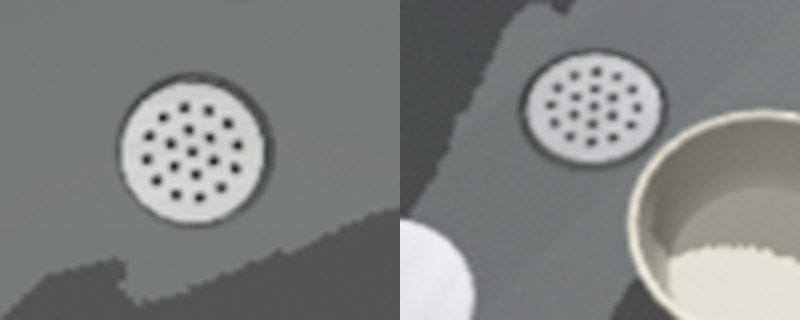

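View pics/t8.png

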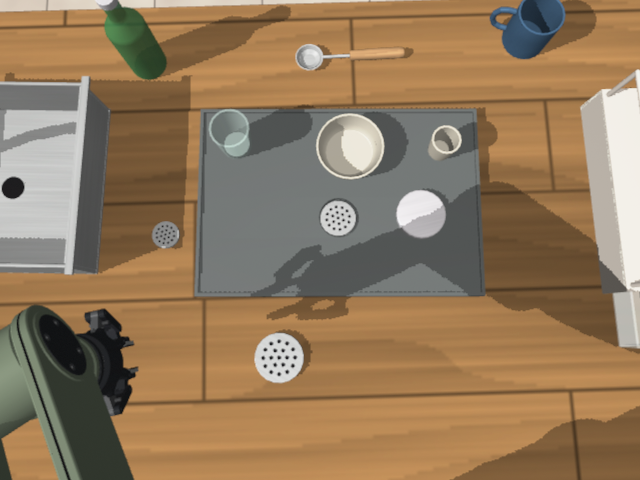

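The cover lies flush in the recess at top-view (338,218), with the dark gap visible all round it. The bowl is still at (350,146), the bystanders have not moved, and the arm touches nothing.

```bash
python3 -c "
from bench import finish_job
print(finish_job())"
```

```text
the job is handed in; nothing more can be done
None
```

I pushed the bowl clear of the drain and nudged the middle-sized perforated cover into the recess, then handed the job in at about 12 s of the 51 s. No verdict was reported.

- **Bowl:** I pushed it along board +x with both fingertips. Its centre ended about 115 mm from the drain's (92 mm needed). It looks upright and flat on the deck.
- **Cover:** I pushed it along the deck between two fingertips held about 3 mm above the deck, until it dropped in. In the last top and scene views it looks level and flush, with the dark gap visible all round. I judged this from the pictures and did not measure its final height or tilt.
- **Bystanders and arm:** the jar lid, tumbler and egg cup look unmoved in the last top view. The arm had been withdrawn and was touching nothing, with force readings near zero.
- **Disagreement:** the top and scene cameras differed by about 2 to 6 mm on positions. An automatic fit of the drain in the scene view was also a few mm off, so I used the top view and checked the heading in the scene view.

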